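# Click the spice turntable round to the cobek

## Task

The bamboo turntable is locked: push its red lock handle over to the free click, turn the turntable click by click (twelve clicks to a full turn) until the red mark on its rim beside the green-lidded jar points at the wide clay cobek, then push the handle back until it clicks into locked. Work gently, feeling for the clicks: never force a part that resists hard, do not touch the jar, and leave everything else on the bench where it is.

Things in the scene. Friction and masses are not known exactly. Their poses are not given: they have to be found in the camera images.
- stand: Fixed round stand of the turntable, 250 mm across. Origin on the turntable's vertical axis, on the bench; z up; place and yaw vary. Cobek and two sauce dishes stand 225 mm from the axis in the stand's directions +90, +30 and -30 degrees (from its x axis, anticlockwise from above), in any order. The lock handle's black housing juts out in direction -100 degrees.
- turn (a joint): Angle of the turntable (rad), anticlockwise from above positive, endless, 0 at the start (jar in the stand's -x direction). Disc 260 mm across, top 50 mm above the bench. 12 spring clicks a turn (each 0.524 rad): leaving one takes 4 to 7 N at a peg; past half-way it jumps ahead by itself, away from the pusher, into the next click. Turn it by pushing a peg sideways round the axis.
- peg_left (a point): Top centre of the peg in the stand's +y direction at the start (turns with the disc). The three upright bamboo pegs are 18 mm thick, rise 55 mm from the disc (tops 105 mm above the bench), 110 mm from the axis, a quarter turn apart; the jar stands where the fourth would be.
- peg_far (a point): Centre of the top of the peg opposite the jar.
- peg_right (a point): Centre of the top of the peg that stands in the stand's -y direction at the start.
- rim_mark (a point): Red mark (18 by 12 mm) on the disc's rim, just outside the jar, 120 mm from the axis.
- jar_spot (a point): Centre of the 8 mm high, 72 mm wide (inside) wooden ring on the disc in which the jar stands, 75 mm from the axis.
- jar_center (a point): Centre of the closed glass jar with green lid, 66 mm across, 105 mm tall, 0.35 kg, loose in its ring; half-way up; z is its axis.
- lock (a joint): Angle of the red lock handle (rad): 0 locked, 1.571 free, growing anticlockwise from above; rigid stops at both ends. A spring throws it to the nearer end from half-way on; leaving an end takes 5 to 8 N at its post. Locked, a bolt blocks the turntable; the bolt can go in only while the turntable rests in a click.
- lock_pivot (a point): Point on the vertical axis of the lock handle, 43 mm above the bench, 185 mm from the turntable's axis.
- lock_post (a point): Top centre of the round upright red post (20 mm thick, from 55 to 114 mm above the bench) at the end of the lock handle, 72 mm from its pivot. Locked, the handle lies along the disc's rim, post towards the stand's -x; free, it points straight away from the turntable. Push the post sideways round the pivot.
- cobek: Wide clay cobek (shallow mortar bowl), 160 mm across, 48 mm tall, fixed; origin under its centre. The rim mark must point at it.
- dish_a: Blue ceramic sauce dish, 90 mm across, 28 mm tall, loose; origin under its centre; to be left alone.
- dish_b: White ceramic sauce dish, 90 mm across, 28 mm tall, loose; origin under its centre; to be left alone.
- pestle: Wooden pestle lying on the left, 168 mm long, 44 mm thick, loose; to be left alone.
- spoon: Steel serving spoon lying on the right, 200 mm long, loose; to be left alone.
- oil: Amber oil bottle, 64 mm across, 190 mm tall, far left, loose; to be left alone.
- bowl: White bowl, 120 mm across, 55 mm tall, far right, loose; to be left alone.
Things that resemble listed ones, but are neither listed nor needed, are in the scene too. Of the things shaped like the part that bears jar_center, the clear glass one is meant.

How it is judged:
On the way, in this order (a step that is already met when the one before it is completed fails the run):
1. the lock handle is over at free (value of joint lock above 1.4 rad), for 0.2 s.
2. with the lock free, the turntable rests in the click where the rim mark points at the cobek (horizontal distance between rim_mark and cobek below 0.118 m and value of joint lock above 1.4 rad and velocity of joint turn between -0.1 and 0.1 rad/s), for 0.2 s.
At the end, for the whole second after the job is handed in: the lock handle is back at locked (under 0.1 rad), the rim mark points at the cobek (within 118 mm of the cobek's centre, level; the next click either side is 135 mm), the turntable is still, and the jar stands upright (0.1 rad) in its ring (15 mm) (value of joint lock below 0.1 rad and horizontal distance between rim_mark and cobek below 0.118 m and velocity of joint turn between -0.1 and 0.1 rad/s and horizontal distance between jar_center and jar_spot below 0.015 m and angle between jar_center's own z axis and vertical below 0.1 rad); the robot touches nothing.
It fails at once if the turntable is forced (over 40 N) (contact force between any of the fingers, the arm and turn above 40 N).
It fails at once if the lock handle is forced (over 40 N) (contact force between any of the fingers, the arm and lock above 40 N).
It fails at once if the robot touches the jar (over 1 N) (contact force between any of the fingers, the arm and jar above 1 N).
It fails at once if the jar leaves its ring or tips (horizontal distance between jar_center and jar_spot above 0.025 m or angle between jar_center's own z axis and vertical above 0.25 rad).
It fails at once if a bystander is moved by more than 25 mm (distance of any of dish_a, dish_b, pestle, spoon, oil, bowl from where it was at the start of the episode above 0.025 m).
It also fails if it takes over 72 s, if anything falls off the work surface, if the arm or the gripper's body presses on something with over 40 N, if the wrist force passes 120 N, or if a joint passes its speed limit or range.

## Robot

A 6-joint arm with a two-finger parallel gripper is mounted at the origin on the work surface. World frame = base frame: x ahead of the robot, y to its left, z up, the work surface at z = 0. Lengths are in m, angles in rad, forces in N, time in s.
With the tool pointing down it reaches from about 0.275 to 0.825 m from the base axis. Payload 4.9 kg.
Tool frame: the origin (TCP) lies midway between the tips of the shut fingers; the grasp point (between the pads) lies 19 mm behind it (grip_point_offset is the distance from the TCP to the grasp point, in m); z points along the fingers, y is the line along which they close (so a half turn about z gives the same grasp; the last joint's range is limited). The gripper opens to 85 mm and grips with 20 to 120 N. Pads are 22 mm wide; open, the fingers measure 114 mm over their backs; the gripper's body (76 mm by 85 mm) begins 54 mm behind the grasp point. The pads swing forward as they close: fully open they stand 13 mm farther back than shut.
Start: joints at [1.115, 0.326, -0.193, 1.052, 0, 1.437], TCP at [0.174, 0.522, 0.196] pointing down, gripper open.
Joint ranges: [-2.65, 2.65], [-0.97, 1.79], [-1.3, 1.35], [-1.93, 2.1], [-1.47, 1.37], [-3.14, 3.14]. Speed limits (rad/s): [2.57, 2.57, 3.14, 3.14, 3.14, 3.14].

## Interface

Orientations are given as a rotation vector (axis times angle).
In Python, from cell import * gives the robot as it stands. Calls block until the motion is done:
- movep(position, orientation): joint-space move of the TCP to a pose.
- move_l(position, velocity=0.15, rot=None, until_force=None): straight line of the TCP; rot=None keeps the orientation; velocity is the mean speed in m/s. With until_force (N) it stops when the force on the tool has changed by that much, and returns True; else False.
- set_joints(angles): joint-space move.
- let_go() and grab(newtons=None): open the fingers fully, or close them until they stop; newtons is the grip in N (None keeps the last).
- sleep(seconds).
- ik(position, orientation): joint angles nearest the present ones, or None.
- get_state(): the state.
- grab_frame(name): name is "scene" or "top" or "wrist"; returns a dict with "img" (384x512x3 uint8, red, green, blue), "fx", "fy", "cx", "cy" (pixels), "cam_to_world" (4x4, takes a point from camera to world coordinates); the wrist camera has in their place "T_tool_cam" (4x4, takes a point from camera to tool coordinates, whose origin is the TCP and whose axes are the flange's). Camera axes: x right, y down, z forward; pixel columns grow to the right and rows downward; lengths in m; the calibration is good to about 2 mm. A picture is of the moment at which its call begins: read the wrist's pose just before it. There is no depth.
A pose or a line that the arm cannot do raises MotionError and nothing moves.
- sign_off(): hands the job in; it is judged then, once.
Trained networks look in the newest picture that a camera, given by its name, has taken for a name from the list of things; names that differ only in an ending like _2 or _b are one class to them, and where a whole thing is asked for, a point or a joint stands for the part that bears it (a point fixed in the world has none). Each returns a list of dicts, best first, with "score" (0 to 1); they miss things now and then, are a little off and sometimes report something else, mostly with a low value. They report only what shows in the picture. A call takes as long as a camera call. They do not tell look-alikes from the thing itself.
- spot_in(camera, name): "centre" ([column, row] in pixels, amid what is visible of it).
- silhouettes(camera, name): "mask" (384x512 bool, what is visible of it) and "centre" ([column, row] in pixels, amid what is visible of it).
- tip_of(camera, name): "centre" ([column, row] in pixels: a listed point, or the origin of a listed thing).
The state is a dict: "clock": time; "q": joint angles; "joint_velocities": joint speeds; "tau": joint torques, N m; "position": TCP position; "eef_rot": TCP orientation; "contact_force": force on the tool from outside, world axes, zero at the start; "wrist_torque": the same for the moment, N m; "finger_gap": opening from 0.0 (shut) to 1.0 (fully open); "grasp_force": force on a finger pad.
Only numpy, scipy, OpenCV 4.12 (cv2) and the standard library are available. Lean on these libraries where they do the work, as an engineer would, in place of code of your own. Each camera call takes 0.05 s, during which the arm holds its last target. There are 200 camera calls.

## Working session

There is one attempt and no reset: what is moved stays moved. The work goes in short steps, each a Python script; the robot and the scene stay as the last script left them, time stands still between calls to the robot, and variables do not carry over. Pictures are saved under pics/ and viewed, at most 10 in all, crops included, and the job is handed in when it is done.

```bash
mkdir -p pics; ls
python3 - <<'E'
from cell import *
import cv2
s=get_state();print(s['clock'],s['position'],s['eef_rot'],s['contact_force'])
ims=[]
for c in ['scene','top']:
    f=grab_frame(c);cv2.imwrite(f'pics/{c}0.png',f['img'][:,:,::-1])
    print(c,f['fx'],f['cx'],f['cy'],f['cam_to_world'])
    for n in ['stand','peg_left','peg_far','peg_right','rim_mark','jar_spot','jar_center','lock_pivot','lock_post','cobek','dish_a','dish_b']:
        print(n,[(round(d['score'],2),[round(float(x)) for x in d['centre']]) for d in tip_of(c,n)][:4])
E
```

```text
pics
0.0 [0.17364797 0.52117206 0.19549607] [-5.03268127e-01 -3.10049543e+00  2.65358341e-03] [ 0.11431868  0.68225102 -0.41280018]
scene 378.9480856238114 255.42727539648573 184.21203903601221 [[ 0.58622952  0.68332686 -0.43520035  1.0501705 ]
 [ 0.81012293 -0.49048264  0.32113489 -0.39105424]
 [ 0.00598188 -0.54082454 -0.84111416  1.13858121]
 [ 0.          0.          0.          1.        ]]
stand [(0.94, [267, 199])]
peg_left [(0.93, [296, 168])]
peg_far [(0.98, [287, 209]), (0.68, [248, 170])]
peg_right [(0.69, [242, 198])]
rim_mark [(0.58, [248, 166])]
jar_spot [(0.62, [256, 178])]
jar_center [(0.94, [265, 121]), (0.68, [294, 126]), (0.67, [255, 168]), (0.56, [212, 255])]
lock_pivot [(0.86, [216, 212])]
lock_post [(0.48, [204, 186])]
cobek [(0.79, [268, 261])]
dish_a [(0.8, [318, 169]), (0.55, [326, 225])]
dish_b [(0.8, [318, 169]), (0.55, [326, 225])]
top 456.4996415653355 255.5935142898647 197.0320049376372 [[ 0.01860903 -0.99568927  0.09086575  0.39125874]
 [-0.99982295 -0.01827844  0.00446909  0.00884838]
 [-0.00278894 -0.09093283 -0.99585312  1.79794191]
 [ 0.          0.          0.          1.        ]]
stand [(0.79, [250, 199])]
peg_left [(0.57, [220, 199]), (0.19, [253, 173])]
peg_far [(0.92, [252, 172])]
peg_right [(0.66, [278, 201])]
rim_mark [(0.6, [294, 231])]
jar_spot [(0.56, [251, 222])]
jar_center [(0.79, [200, 268]), (0.79, [322, 183]), (0.64, [250, 221]), (0.55, [180, 249])]
lock_pivot [(0.76, [302, 217]), (0.54, [252, 172])]
lock_post [(0.65, [294, 233])]
cobek [(0.74, [284, 158])]
dish_a [(0.68, [225, 149]), (0.6, [196, 202])]
dish_b [(0.68, [225, 149]), (0.6, [196, 202])]
```

Run:
```python
import cv2
a=cv2.imread('pics/scene0.png')[70:310,130:400];b=cv2.imread('pics/top0.png')[110:310,150:370]
cv2.imwrite('pics/s_c.png',cv2.resize(a,None,fx=2.5,fy=2.5,interpolation=3));cv2.imwrite('pics/t_c.png',cv2.resize(b,None,fx=3,fy=3,interpolation=3))
```

```text
(no output)
```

View pics/s_c.png

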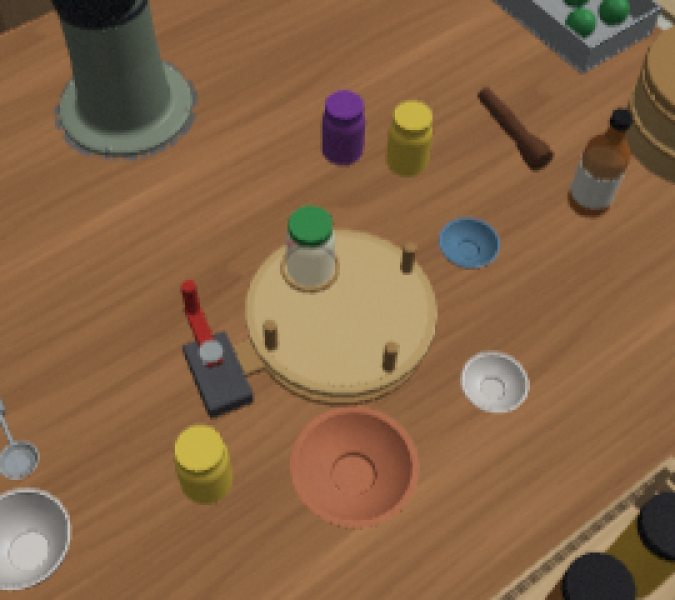

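View pics/t_c.png

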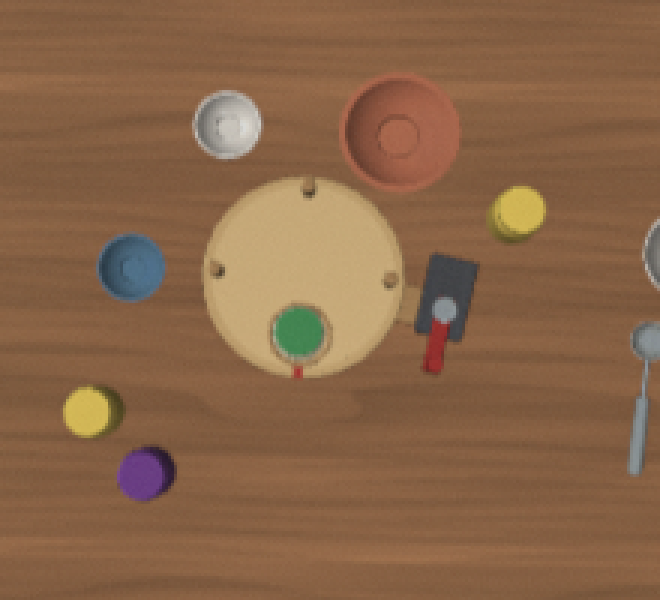

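Top view: the clear jar with the green lid is at (250,221) on the turntable. Its look-alikes are the yellow jars at (179,247) and (322,181) and the purple one at (198,268). The red mark is at (249,234), the cobek at (283,154), the white dish at (225,151), the blue dish at (194,199) and the post at (294,232). There is only one red handle. Next I'll fit the stand pose from these points.

```bash
cat > h.py <<'E'
from cell import *
import numpy as np, json
from scipy.optimize import least_squares
from scipy.spatial.transform import Rotation as R
def pol(r,d,z): return [r*np.cos(np.radians(d)),r*np.sin(np.radians(d)),z]
def model(turn=0,lock=0):
    t=np.degrees(turn); pv=np.array(pol(.185,-100,.043))
    P=dict(peg_left=pol(.11,90+t,.105),peg_far=pol(.11,t,.105),peg_right=pol(.11,-90+t,.105),rim_mark=pol(.12,180+t,.05),
      cobek=pol(.225,-30,.0),lock_pivot=list(pv),stand=[0,0,0],jar_center=pol(.075,180+t,.1025))
    P['lock_post']=list(pv+np.array(pol(.072,170+np.degrees(lock),.071)))
    return P
def to_world(p,pose):
    return R.from_euler('z',pose[2]).apply(p)+[pose[0],pose[1],0]
def project(f,p):
    T=np.linalg.inv(f['cam_to_world']);c=T[:3,:3]@p+T[:3,3]
    return np.array([f['fx']*c[0]/c[2]+f['cx'],f['fy']*c[1]/c[2]+f['cy']])
E
python3 - <<'E'
from h import *
s=grab_frame('scene');t=grab_frame('top')
M=model()
M['white']=pol(.225,30,.028);M['blue']=pol(.225,90,.028);M['cobr']=pol(.225,-30,.048);M['lid']=pol(.075,180,.160)
obs=[(s,'peg_left',(296,168)),(s,'peg_far',(287,209)),(s,'peg_right',(238,199.5)),(s,'lock_pivot',(216,212)),(s,'lock_post',(205,185)),(s,'cobek',(270,261)),
(t,'peg_left',(221,198.5)),(t,'peg_far',(253,171)),(t,'peg_right',(279,201)),(t,'lock_post',(294,232)),(t,'rim_mark',(249.5,234)),
(t,'white',(225.5,151)),(t,'blue',(194,199)),(t,'cobr',(283.5,154)),(s,'cobr',(130+355/2.5,70+465/2.5)),(s,'white',(130+495/2.5,70+382/2.5)),(s,'blue',(130+470/2.5,70+243/2.5))]
fun=lambda x:np.ravel([project(f,to_world(M[n],x))-np.array(o) for f,n,o in obs])
r=least_squares(fun,[.4,0,0],loss='soft_l1')
print(r.x)
for (f,n,o),e in zip(obs,fun(r.x).reshape(-1,2)):print('s' if f is s else 't',n,e.round(1))
json.dump(list(r.x),open('pose.json','w'))
for n in ['lock_post','peg_far','peg_right','cobek']:print(n,to_world(M[n],r.x).round(3))
E
```

```text
[ 0.53443681  0.03508851 -0.04740871]
s peg_left [-2.   0.4]
s peg_far [-0.5 -0.7]
s peg_right [-0.1 -0.1]
s lock_pivot [-1.4  0.2]
s lock_post [ 0.2 -1.5]
s cobek [0.8 0.2]
t peg_left [ 0.1 -0.5]
t peg_far [-0.5 -0.3]
t peg_right [1.  0.9]
t lock_post [ 0.6 -1.4]
t rim_mark [-0.9 -1.6]
t white [ 0.1 -0.5]
t blue [-0.8 -1.2]
t cobr [-0.5 -0.8]
s cobr [-0.6 -0.6]
s white [-0.2 -0.4]
s blue [-0.1 -0.7]
lock_post [ 0.423 -0.13   0.114]
peg_far [0.644 0.03  0.105]
peg_right [ 0.529 -0.075  0.105]
cobek [ 0.724 -0.087  0.   ]
```

```bash
cat >> h.py <<'E'
pose=json.load(open('pose.json')) if __import__('os').path.exists('pose.json') else None
def down(a): return (R.from_euler('z',a)*R.from_euler('x',np.pi)).as_rotvec()
def best_yaw(a,p):
    c=[]
    for k in (a,a+np.pi):
        q=ik(p,down(k))
        if q is not None: c.append((abs(q[5]),k))
    return min(c)[1]
def arc(C,r,phis,z,vel,yaws=None,force=25):
    """step TCP through stand-frame angles phis (deg) about stand-frame centre C; logs forces"""
    for i,ph in enumerate(phis):
        p=to_world(np.array([C[0],C[1],0])+pol(r,ph,z),pose)
        hit=move_l(p,vel,rot=None if yaws is None else down(yaws[i]),until_force=force)
        f=np.array(get_state()['contact_force']);tg=to_world(pol(1,ph+90,0),[0,0,pose[2]])
        print(f'{ph:.0f}:{f@tg:.1f}/{np.linalg.norm(f):.1f}',end=' ')
        if hit: print('STOP');return False
    print(get_state()['clock']);return True
E
python3 - <<'E'
from h import *
C=pol(.185,-100,0)
p0=np.array(get_state()['position']);move_l(p0+[0,0,.1],.3)
grab(20)
a0=pose[2]+np.radians(285)
st=to_world(np.array(C)+pol(.072,170-36,.2),pose)
a=best_yaw(a0,st);movep(st,down(a))
st[2]=.082;move_l(st,.15,until_force=8)
s=get_state();print(s['position'],s['clock'],s['contact_force'],s['q'])
if arc(C,.072,np.arange(138,170+33,4),.082,.03): pass
cv=grab_frame('top')
import cv2;cv2.imwrite('pics/t1.png',cv2.resize(cv['img'][110:310,150:370,::-1],None,fx=3,fy=3))
E
```

```text
[ 0.4468852  -0.09136877  0.08263113] 5.9917 [ 0.05944047 -0.26228907  0.15672709] [-3.63758347e-01  2.73596588e-01 -5.93631941e-01  7.02452269e-01
  1.99275040e-05  9.92305681e-01]
138:-0.1/1.0 142:-0.1/0.7 146:-0.3/0.9 150:-0.2/0.5 154:0.2/0.7 158:-0.3/0.4 162:-0.7/1.1 166:-0.0/0.7 170:-0.1/0.4 174:0.1/0.4 178:-0.2/0.8 182:-0.7/0.8 186:-0.4/1.0 190:0.1/1.0 194:-0.2/1.4 198:0.0/0.3 202:0.3/1.2 11.375
```

View pics/t1.png

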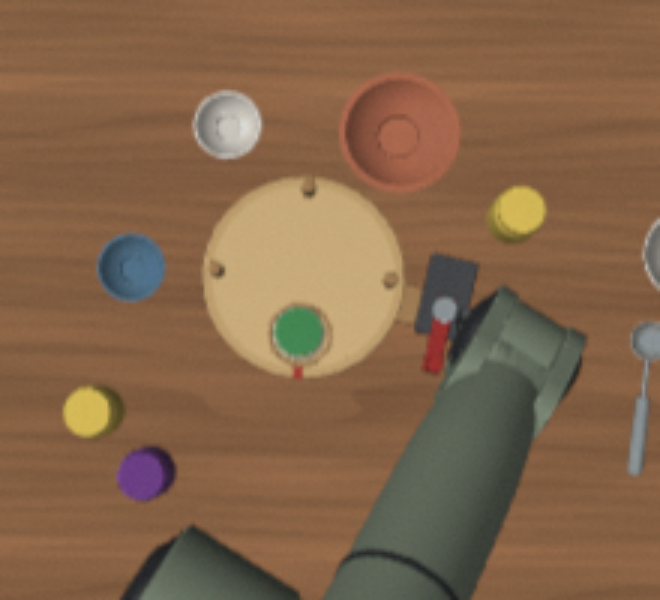

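Run:
```python
from h import *
import cv2
s=get_state();print(s['position'],s['eef_rot'],s['finger_gap'],s['contact_force'])
C=pol(.185,-100,0);print([to_world(np.array(C)+pol(.072,p,.082),pose) for p in (134,170,202)])
t=grab_frame('top');print(project(t,np.array(s['position'])),project(t,to_world(model()['lock_post'],pose)))
f=grab_frame('scene');im=cv2.resize(f['img'][150:260,150:290,::-1],None,fx=4,fy=4)
w=grab_frame('wrist')
cv2.imwrite('pics/s2.png',np.vstack([im,cv2.resize(w['img'][:,:,::-1],(560,160*1))[:160]]))
```

```text
[ 0.42574165 -0.16922526  0.08197512] [-1.97117927e+00 -2.44613604e+00  3.20023659e-05] -0.0001672338229185869 [ 0.35472974  0.66056657 -0.31388976]
[array([ 0.44620915, -0.09126924,  0.082     ]), array([ 0.42347989, -0.12952485,  0.082     ]), array([ 0.42575342, -0.16915147,  0.082     ])]
[304.53831939 230.36757744] [294.64253632 230.62452205]
```

View pics/s2.png

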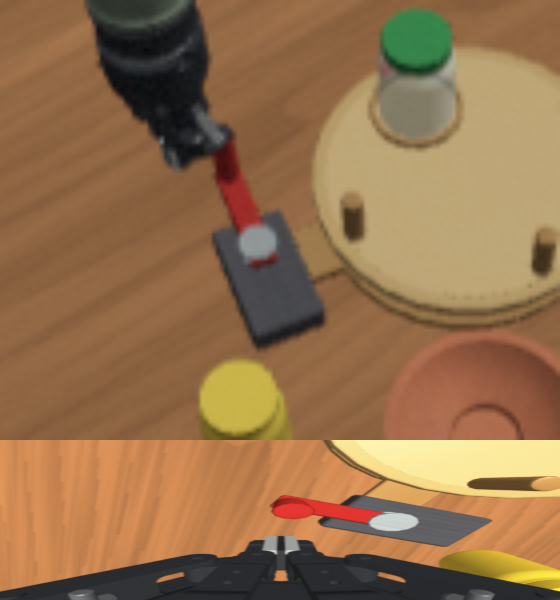

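Run:
```python
from h import *
import cv2
s=get_state();print(s['clock'])
f=grab_frame('scene');p=np.array(s['position']);print('tcp scene',project(f,p))
w=grab_frame('wrist');T=np.eye(4);T[:3,:3]=R.from_rotvec(s['eef_rot']).as_matrix();T[:3,3]=p
W=T@w['T_tool_cam'];w['cam_to_world']=W;print(W.round(3))
for n in ['lock_post','lock_pivot','peg_right']:
    q=to_world(model()[n],pose);print(n,project(w,q),project(f,q),[(d['centre'],d['score']) for d in tip_of('wrist',n)],[(d['centre'],d['score']) for d in tip_of('scene',n)])
print('tcp wrist',project(w,p))
cv2.imwrite('pics/w3.png',np.hstack([w['img'],cv2.resize(f['img'][160:220,180:225],(288,384))])[:,:,::-1])
```

```text
11.575
tcp scene [196.18004445 195.24146876]
[[ 0.977  0.204  0.059  0.41 ]
 [ 0.212 -0.938 -0.273 -0.1  ]
 [ 0.     0.279 -0.96   0.26 ]
 [ 0.     0.     0.     1.   ]]
lock_post [271.22420265 170.92823752] [205.15766547 183.46830216] [([267.9, 170.4], 0.85)] [([204.3, 184.1], 0.53)]
lock_pivot [354.48912407 190.53711174] [214.64256587 212.20017001] [([352.8, 188.2], 0.65)] [([214.5, 212.2], 0.97)]
peg_right [506.9739121  104.62458706] [237.9099071  199.36377712] [([503.8, 104.0], 0.73)] [([238.6, 197.9], 0.74)]
tcp wrist [258.00456486 221.26168494]
```

View pics/w3.png

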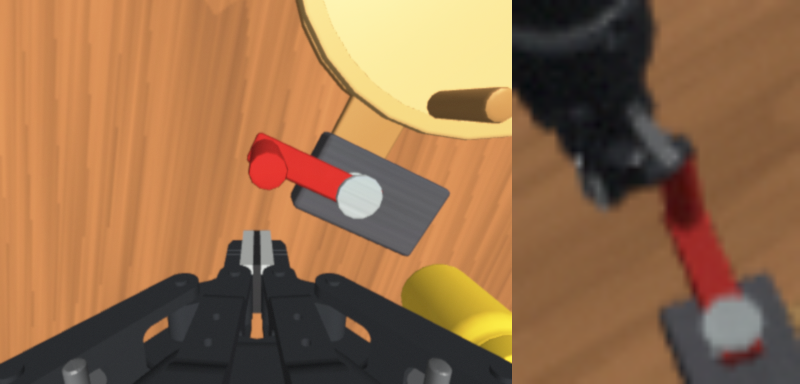

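The calibration checks out: the post is predicted at (271,171) and seen at (268,170). The handle is still locked at (265,165), though, and the fingers ended up beyond the post. I'll repeat the push slowly, stopping at first contact.

Run:
```python
from h import *
import cv2
C=pol(.185,-100,0)
p=np.array(get_state()['position']);p[2]=.15;move_l(p,.25)
st=to_world(np.array(C)+pol(.072,170-33,.15),pose);move_l(st,.2)
st[2]=.075;move_l(st,.15,until_force=8)
for ph in range(139,178,3):
    q=to_world(np.array(C)+pol(.072,ph,.075),pose)
    h=move_l(q,.02,until_force=3);s=get_state()
    print(ph,h,(np.array(s['position'])-q).round(4),s['contact_force'].round(1))
    if h:break
print(s['clock'],s['position'])
w=grab_frame('wrist');f=grab_frame('scene')
print([d['centre'] for d in tip_of('scene','lock_post')])
cv2.imwrite('pics/w4.png',np.hstack([w['img'],cv2.resize(f['img'][160:220,180:225],(288,384))])[:,:,::-1])
```

```text
139 False [ 0.0005 -0.0004  0.0008] [-0.4 -0.1 -0.3]
142 False [-0.0001 -0.0001  0.0001] [0.7 0.2 0.3]
145 False [-0.0001 -0.0001 -0.    ] [0.1 0.8 0.4]
148 False [-0.0001 -0.0001 -0.    ] [0.4 0.6 0.6]
151 False [-0.0001 -0.0001 -0.    ] [-0.2 -0.1 -0.5]
154 False [0.0002 0.0003 0.    ] [0.8 2.9 0.5]
157 True [ 0.0017  0.0034 -0.0001] [3.  2.8 1.3]
15.775 [ 0.43052986 -0.11078103  0.07487695]
[[204.4, 184.8]]
```

View pics/w4.png

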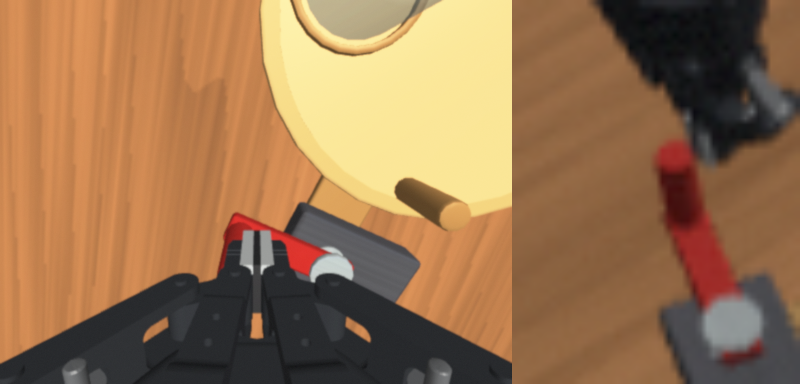

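Run:
```python
from h import *
import cv2
C=pol(.185,-100,0)
for ph in range(157,205,3):
    q=to_world(np.array(C)+pol(.072,ph,.075),pose)
    h=move_l(q,.02,until_force=12);s=get_state();f=np.array(s['contact_force'])
    print(ph,h,(np.array(s['position'])-q).round(4),f.round(1))
    if h or (ph>165 and np.linalg.norm(f)<2):break
print(s['clock'],s['position'])
w=grab_frame('wrist');f=grab_frame('scene')
print([d['centre'] for d in tip_of('scene','lock_post')])
cv2.imwrite('pics/w5.png',np.hstack([w['img'],cv2.resize(f['img'][160:240,170:230],(288,384))])[:,:,::-1])
```

```text
157 False [0.0006 0.0007 0.    ] [ 3.6  5.3 -0.1]
160 False [0.0009 0.0006 0.0001] [ 4.7  4.  -0.4]
163 False [0.0013 0.0005 0.0002] [ 5.2  3.5 -1. ]
166 False [ 0.0007  0.0007 -0.    ] [ 3.4  5.8 -0.8]
169 False [-0.0002  0.0006 -0.0003] [ 2.2  4.7 -1.2]
172 False [-0.0005  0.0003 -0.0002] [ 0.7  3.9 -1.6]
175 False [-0.0004  0.     -0.0001] [ 1.2  2.3 -2. ]
178 False [-0.0003 -0.0002 -0.0001] [ 1.2  2.5 -1.3]
181 False [-0.0001 -0.0004  0.    ] [-0.4  2.6 -1.6]
184 False [ 0.0001 -0.0005  0.0001] [ 1.8  2.9 -0.5]
187 False [ 0.0001 -0.0006  0.0001] [ 0.9  0.5 -0.2]
19.6667 [ 0.42198932 -0.15134157  0.07511662]
[[194.7, 190.1]]
```

View pics/w5.png

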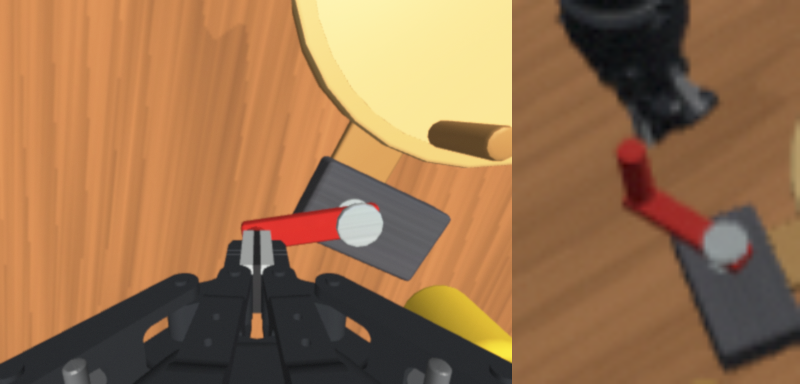

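The handle is turning now, about 35° over, with the post at scene pixel (195,190). I'll keep pushing.

Run:
```python
from h import *
C=pol(.185,-100,0)
for ph in range(190,224,3):
    q=to_world(np.array(C)+pol(.072,ph,.075),pose)
    h=move_l(q,.02,until_force=12);s=get_state();f=np.array(s['contact_force'])
    print(ph,h,f.round(1))
    if h:break
    grab_frame('scene');d=tip_of('scene','lock_post');c=d[0]['centre'] if d else None
    print(c)
F=grab_frame('scene')
for a in (0,.6,.785,1.2,1.571):print(a,project(F,to_world(model(0,a)['lock_post'],pose)))
print(s['clock'])
```

```text
190 False [ 0.6  1.6 -0. ]
[191.8, 194.0]
193 False [ 0.1 -0.1  1.2]
[190.1, 191.1]
196 False [ 0.4 -0.2 -0.2]
[191.0, 194.0]
199 False [-0.2 -0.5 -0.6]
[189.6, 196.1]
202 False [-0.4 -0.3  0.4]
[190.8, 196.0]
205 False [-0.4  1.  -0.1]
[187.7, 201.0]
208 False [0.1 0.7 0.9]
[191.3, 208.1]
211 False [ 0.1 -0.2 -0.4]
[191.8, 207.9]
214 False [-0.1  0.2  0.4]
[190.6, 211.0]
217 False [-0.2  0.   0.1]
[338.0, 126.0]
220 False [ 0.7  0.6 -0.6]
[189.6, 211.9]
223 False [0.2 0.6 0.2]
[326.8, 226.2]
0 [205.15766547 183.46830216]
0.6 [194.3182332  190.72544716]
0.785 [192.06854649 193.90585501]
1.2 [189.57345146 201.91521888]
1.571 [190.65880352 209.21291144]
25.0167
```

```bash
cat > turn.py <<'E'
from h import *
import cv2
z=.085
phis=np.arange(-22,118.1,3.5)
def plan():
    for k in (0,np.pi,-np.pi,2*np.pi):
        ya=[pose[2]+np.radians(ph+90)+k for ph in phis]
        qs=[ik(to_world(pol(.11,ph,z),pose),down(y)) for ph,y in zip(phis,ya)]
        if all(q is not None for q in qs):
            j=[q[5] for q in qs]
            if max(np.abs(np.diff(j)))<.5: return ya,j
    return None
pl=plan();print(pl and (pl[1][0],pl[1][-1]))
E
python3 - <<'E'
from turn import *
p=np.array(get_state()['position']);p[2]=.24;move_l(p,.25)
pl=plan();print('after lift',pl and (pl[1][0],pl[1][-1]))
F=grab_frame('top');print([(d['centre'],d['score']) for d in tip_of('top','lock_post')],project(F,to_world(model(0,1.571)['lock_post'],pose)),project(F,to_world(model(0,0)['lock_post'],pose)))
F=grab_frame('scene');print([(d['centre'],d['score']) for d in tip_of('scene','lock_post')])
if pl:
    st=to_world(pol(.11,phis[0],.24),pose);movep(st,down(pl[0][0]))
    st[2]=z;move_l(st,.15,until_force=8)
print(get_state()['clock'],get_state()['position'])
E
```

```text
(np.float64(1.8687209325750889), np.float64(-0.3180267161194501))
after lift (np.float64(1.8687209325750889), np.float64(-0.3180267161194501))
[([319.1, 219.1], 0.42)] [318.14582293 216.27562833] [294.64253632 230.62452205]
[([192.6, 210.7], 0.68)]
28.4 [ 0.63520619 -0.01119311  0.08613995]
```

Run:
```python
from turn import *
ya,_=pl
ok=arc([0,0],.11,phis[1:],z,.05,yaws=ya[1:],force=15)
F=grab_frame('top')
for n in ['rim_mark','jar_center','peg_right','peg_left','peg_far']:print(n,[(np.round(d['centre']),round(d['score'],2)) for d in tip_of('top',n)])
for k in (3,4,5):
    m=model(k*np.pi/6);print(k,[(n,project(F,to_world(m[n],pose)).round()) for n in ('rim_mark','jar_center','peg_right','peg_left')])
print(get_state()['clock'])
cv2.imwrite('pics/t6.png',cv2.resize(F['img'][110:310,150:370,::-1],None,fx=3,fy=3))
```

```text
(np.float64(1.8687209325750889), np.float64(-0.3180267161194501))
-18:-0.8/0.9 -15:-0.4/0.7 -12:-0.2/0.3 -8:-0.2/1.1 -4:0.4/0.9 -1:0.7/1.4 2:0.1/0.2 6:0.2/1.1 10:-0.1/1.4 13:-0.9/1.2 16:0.4/1.0 20:0.7/0.9 24:-0.5/0.8 27:-0.1/0.3 30:0.1/1.0 34:-0.7/1.1 38:0.4/1.3 41:0.3/0.4 44:-0.2/0.4 48:-0.6/1.1 52:-1.0/1.4 55:-0.5/0.7 58:-0.8/0.9 62:0.4/0.9 66:-0.8/1.1 69:-0.3/0.8 72:0.2/0.3 76:-0.0/0.6 80:-0.6/1.2 83:-0.3/0.6 86:-0.1/1.1 90:0.1/0.7 94:-1.6/1.6 97:1.0/1.3 100:-0.6/1.0 104:0.2/0.6 108:0.3/0.5 111:0.2/0.4 114:0.0/0.9 118:-0.4/0.5 39.7333
rim_mark [(array([243., 233.]), 0.94), (array([142., 191.]), 0.57)]
jar_center [(array([323., 179.]), 0.62), (array([182., 248.]), 0.61), (array([200., 270.]), 0.5), (array([248., 222.]), 0.47)]
peg_right [(array([281., 202.]), 0.72), (array([287., 157.]), 0.52), (array([248., 234.]), 0.42)]
peg_left [(array([221., 200.]), 0.87)]
peg_far [(array([252., 168.]), 0.85)]
3 [('rim_mark', array([282., 203.])), ('jar_center', array([271., 201.])), ('peg_right', array([252., 171.])), ('peg_left', array([249., 230.]))]
4 [('rim_mark', array([279., 187.])), ('jar_center', array([269., 191.])), ('peg_right', array([238., 174.])), ('peg_left', array([264., 227.]))]
5 [('rim_mark', array([268., 175.])), ('jar_center', array([262., 183.])), ('peg_right', array([226., 184.])), ('peg_left', array([275., 216.]))]
40.0333
```

View pics/t6.png

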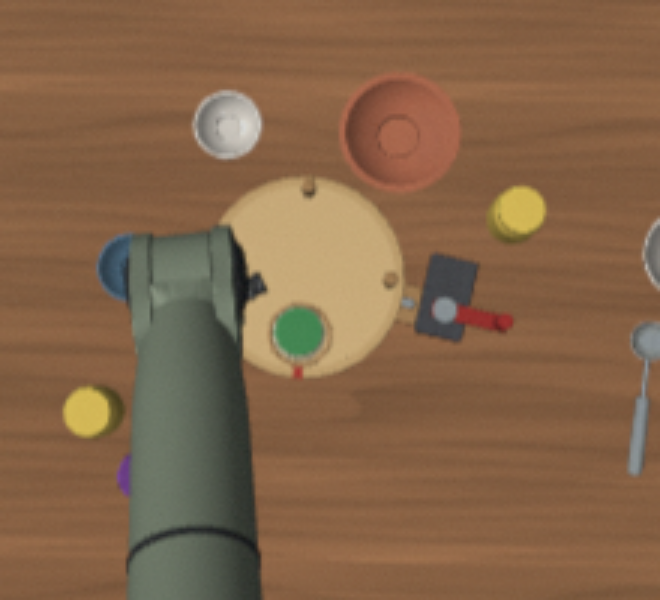

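The lock is free (post at scene (192,211)), but the fingers passed over the peg tops and the disc hasn't turned. The shut tips also show about 20 mm above the nominal TCP in the scene view. I'll go lower (TCP z 0.06) and push the nearer peg_left, aborting if I feel no contact.

```bash
cat > turn2.py <<'E'
from h import *
import cv2
z=.06
phis=np.append(np.arange(67,216,6),217)
y0=pose[2]+np.pi/2
def plan():
    for k in (0,np.pi,-np.pi,2*np.pi,-2*np.pi):
        ya=[y0+np.radians(ph)+k for ph in phis]
        qs=[ik(to_world(pol(.11,ph,z),pose),down(y)) for ph,y in zip(phis,ya)]
        if all(q is not None for q in qs):
            j=[q[5] for q in qs]
            if max(np.abs(np.diff(j)))<.5: return ya,j
E
python3 - <<'E'
from turn2 import *
pl=plan();print(pl and (pl[1][0],pl[1][-1]))
if pl:
    ya=pl[0]
    p=np.array(get_state()['position']);p[2]=.15;move_l(p,.25)
    st=to_world(pol(.11,phis[0],.15),pose);move_l(st,.2,rot=down(ya[0]))
    st[2]=z;print('down hit',move_l(st,.12,until_force=6),get_state()['position'])
    fm=0
    for ph,y in zip(phis[1:],ya[1:]):
        h=move_l(to_world(pol(.11,ph,z),pose),.05,rot=down(y),until_force=18)
        f=np.array(get_state()['contact_force']);fm=max(fm,np.linalg.norm(f));print(int(ph),f.round(1),end=' ')
        if h or (ph>96 and fm<2.5): print('STOP',h);break
F=grab_frame('top')
for n in ['rim_mark','jar_center','peg_right','peg_far']:print(n,[(np.round(d['centre']),round(d['score'],2)) for d in tip_of('top',n)])
print(get_state()['clock'])
E
```

```text
(np.float64(0.5518764470121513), np.float64(-2.3960705781084517))
down hit False [0.58276355 0.13427352 0.06072534]
73 [-0.2 -0.9  0.1] 79 [ 0.3 -0.5  0.7] 85 [ 3.5 -0.1 -0.8] 91 [0.9 0.4 1.2] 97 [-0.5  0.2  0.1] 103 [-0.2  0.1 -0.6] 109 [-0.2  0.3  0.5] 115 [ 1.9  1.1 -1.9] 121 [0.5 0.3 0.6] 127 [ 0.7 -0.5 -0.2] 133 [ 0.2 -0.5  0.7] 139 [ 0.3 -0.6  0.7] 145 [ 3.2  1.7 -1.1] 151 [1.1 0.5 0.5] 157 [0.7 0.  0.4] 163 [ 0.2  0.1 -0.3] 169 [ 0.5 -0.1  0.1] 175 [1.  2.8 0.5] 181 [ 0.7  0.7 -0.3] 187 [ 0.2  0.1 -0.5] 193 [-0.4  0.2  0.1] 199 [-0.2  0.1 -0.7] 205 [-1.4  2.1  1.2] 211 [ 0.6  0.6 -0.2] 217 [-0.3 -0.2  0.6] rim_mark [(array([267., 176.]), 0.59), (array([285., 158.]), 0.21)]
jar_center [(array([181., 247.]), 0.77), (array([262., 182.]), 0.75), (array([324., 181.]), 0.74), (array([196., 265.]), 0.69)]
peg_right [(array([228., 186.]), 0.72)]
peg_far [(array([236., 226.]), 0.66)]
52.2167
```

Five clicks felt, and the mark is at (267,176) against (268,175) predicted for five. Now to lock it.

Run:
```python
from h import *
C=np.array(pol(.185,-100,0));z=.07
p=np.array(get_state()['position']);p[2]=.18;move_l(p,.25)
st=to_world(C+pol(.072,-66,.18),pose);a=best_yaw(pose[2]+np.radians(150),st);movep(st,down(a))
st[2]=z;print('down hit',move_l(st,.15,until_force=8))
for ph in np.arange(-73,-153,-7):
    h=move_l(to_world(C+pol(.072,ph,z),pose),.03,until_force=18)
    print(int(ph),np.array(get_state()['contact_force']).round(1),end=' ')
    if h:print('STOP');break
print(get_state()['clock'])
F=grab_frame('scene');print([(d['centre'],d['score']) for d in tip_of('scene','lock_post')])
```

```text
down hit False
-73 [-1.  -0.8 -0. ] -80 [0.2 0.6 0.4] -87 [ 4.6  2.7 -1.5] -94 [ 4.8  1.7 -1.5] -101 [3.9 1.3 0. ] -108 [ 1.8 -1.2  0.7] -115 [-0.1 -0.6  0.8] -122 [ 0.3 -0.3 -0.8] -129 [ 0.3  0.1 -0.3] -136 [ 0.8 -0.2  0.2] -143 [-0.2 -0.6  0.2] -150 [-0.2  0.2  0.5] 61.1333
[([204.7, 186.5], 0.5)]
```

Post is back at (204.7,186.5), which is the locked position. I'll lift clear, check and hand in.

Run:
```python
from h import *
import cv2
p=np.array(get_state()['position']);p[2]=.2;move_l(p,.25)
F=grab_frame('scene');G=grab_frame('top')
print([d['centre'] for d in tip_of('scene','lock_post')],[d['centre'] for d in tip_of('top','rim_mark')],get_state()['clock'],get_state()['contact_force'])
cv2.imwrite('pics/e.png',np.hstack([cv2.resize(F['img'][140:300,150:330],(400,356)),cv2.resize(G['img'][120:276,180:355],(400,356))])[:,:,::-1])
```

```text
[[203.9, 183.7], [264.9, 198.4]] [[266.5, 177.8], [282.9, 157.0]] 62.1 [-0.43431317 -0.06218078 -0.00770576]
```

View pics/e.png

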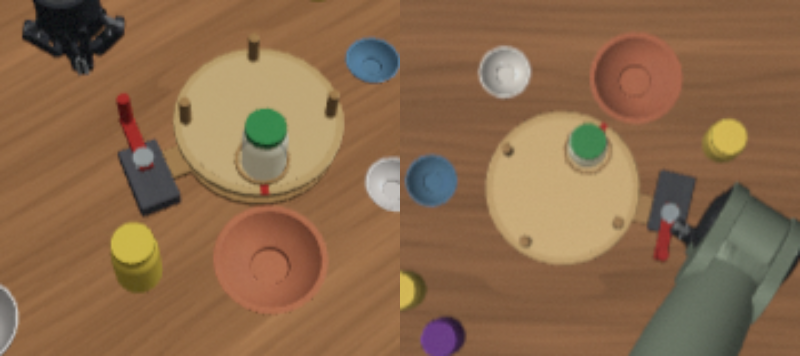

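The mark points at the cobek (red at (264,188) in the left half, (603,127) in the right). The jar is in its ring, the handle is locked and the gripper is clear.

```bash
python3 -c "
from cell import *
print(sign_off())"
```

```text
the job is handed in; nothing more can be done
None
```

Job handed in at about 62 s: the turntable was freed and turned five clicks so the red mark points at the cobek, then locked again, with the jar still upright in its ring; no verdict came back.

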